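Clear a stuck drawer and angle the wardrobe rail out of it

ROBOT

A 6-joint arm with a two-finger parallel gripper is mounted at the origin on the work surface. World frame = base frame: x ahead of the robot, y to its left, z up, the work surface at z = 0. Lengths are in m, angles in degrees, forces in N, time in s.
With the tool pointing down it reaches from about 0.35 to 0.975 m from the base axis. Payload 17.4 kg.
Tool frame: the origin (TCP) lies on the centre line of the jaws, within the pads' length; the fingertips stand 8 mm ahead of it and the grasp point (between the pads) lies 11 mm behind it (env.tip_reach is the distance from the TCP to the fingertips, in m); z points along the fingers, y is the direction in which the jaws open and shut (so a half turn about z gives the same grasp; the last joint's range is limited). The gripper opens to 85 mm and grips with 20 to 120 N. Pads are 22 mm wide; open, the fingers measure 114 mm over their backs; the gripper's body (76 mm by 85 mm) begins 54 mm behind the grasp point. The pads swing forward as they close: fully open they stand 13 mm farther back than shut.
Start: joints at [-69.087, 6.646, 82.598, -0, 90.757, -2.166], TCP at [0.265, -0.621, 0.239] pointing down, gripper open.
Joint ranges: [-162.19, 162.19], [-47.58, 125.68], [4.15, 143.07], [-65.23, 245.23], [0.69, 171.88], [-170.13, 170.13]. Speed limits (degrees/s): [108.29, 108.29, 127.2, 180, 180, 180].

INTERFACE

Orientations are given as [roll, pitch, yaw] about the fixed x, y, z axes, in that order (R = Rz(yaw) Ry(pitch) Rx(roll)).
In Python, from rig import monitor, cams, env gives the robot as it stands.
- The arm moves only by the shell command python3 -m inch 'ROWS'. ROWS is JSON, a list of rows, each a list of 3 entries, a list of its own where there are three numbers: the shift along the world's x, y, z in m, then the turn, a rotation vector about the world's x, y, z in rad, then the finger opening in m, from 0 to 0.0854. In form: [[[dx, dy, dz], [rx, ry, rz], hand], ...]. A call has 1 to 20 rows; each row is the pose to reach, as a shift and turn from the pose commanded when the call began; what a row does not reach only later rows make up. A row lasts 1/10 s, in which the tool goes at most 50 mm and 8.59 degrees, less where a joint would pass 70% of its speed; a pose out of reach is approached as far as the arm can. A call with a gripper value outside its range is refused whole. The fingers move at their own pace and stop on an object; the grip force is fixed at half the most. Time passes only in rows, so rows that repeat a pose let the fingers close. It gives the time, the measured TCP pose, the force and the opening at its end, in the units of the state.
- monitor.state(): the state, without advancing time (a new reading comes with each control period).
- cams.camera(name): name is "scene" or "side" or "wrist"; returns (picture, depth): 480x640x3 uint8, red, green, blue; 480x640 float32, m along the optical axis (not along the pixel's ray), 0 where there is no reading.
- cams.calibration(name): a dict with "fx", "fy", "cx", "cy" (pixels), "view" (4x4, takes a point from world to camera coordinates). Camera axes: x right, y up, looking along -z (the intrinsics and any distortion apply to the point x, -y, -z); pixel columns grow to the right and rows downward; lengths in m; the calibration is good to about 2 mm. A picture is of the moment at which its call begins: read the wrist's pose just before it. calibration takes no time and is no camera call; for the wrist camera it gives the pose at the moment of the call.
- env.hand_in(): hands the job in, once; it reports no verdict.
The state is a dict: "clock": time; "joint_pos": joint angles; "dq": joint speeds; "effort": joint torques, N m; "ee_pos": TCP position; "orientation": TCP orientation; "ft_force": force on the tool from outside, world axes, zero at the start; "moment": the same for the moment, N m; "gripper_width": finger opening in m.
Only numpy, scipy, OpenCV 4.12 (cv2) and the standard library are available. Lean on these libraries where they do the work, as an engineer would, in place of code of your own. Each camera call takes 0.05 s, during which the arm holds its last target.

TASK

The drawer of the small wooden unit is stuck half open: stack the two long cartons that lie across it squarely on the third one standing on the table, each on top of the last, edges and ends in line, and let go of them. Then take the wardrobe rail out of the drawer, tilting it through the opening because it is longer than the gap, and finish still holding it in the gripper, still, with its whole length at least 10 cm above the unit's top and touching nothing else. Leave the jar, the tin and the tape roll where they are.

Things in the scene. Friction and masses are not known exactly. Their poses are not given: they have to be found in the camera images.
- unit: Fixed low wooden one-drawer unit, drawer stuck half open. Origin on the table under the middle of the cabinet's front edge; z up, +y runs into the cabinet. Cabinet (mm): x -115 to 115, y 0 to 340, top board z 80 to 95, open front below it.
- drawer_mouth (a point): Centre of the drawer's opening at rim height, at (0, -100, 65) mm in the unit's frame. Opening: unit y -200 (inner face of drawer front) to 0 (cabinet edge), x -85 to 85, so 200 x 170 mm. Drawer sides 10 mm and front 12 mm thick, all ending at z 65; a small knob outside the front reaches to y -230.
- drawer_floor (a point): Point on the drawer's floor, at (0, -100, 10) mm in the unit's frame. The floor is flat at z 10 mm and runs on under the cabinet top to the drawer's back at unit y +110, so the drawer is 310 mm long inside.
- carton_a: Closed cardboard carton with a tape strip and a blank paper label, 220 x 50 x 45 mm (x, y, z), about 0.25 kg, lying across the rims of the open drawer (underside at z 65 mm), the nearer of the two to the cabinet. Origin at the centre of its underside; x along its length, z up. Grip it across its 50 mm width.
- carton_b: The same kind of carton (220 x 50 x 45 mm), lying across the rims of the open drawer beside its knob end. Origin at the centre of its underside; x along its length, z up.
- column: Third, heavier carton of the same size (220 x 50 x 45 mm, about 1.2 kg) standing on the table to the robot's right of the unit: the start of the column. Origin at the centre of its underside; x along its length, z up. The final column has three cartons, 135 mm high.
- rail: Aluminium wardrobe rail of box section, grey end caps: 270 mm long (its y), 20 wide (its x), 25 high (its z), 0.13 kg, balanced at its middle. Loose on the drawer floor under the cartons, roughly along the unit's y, its +y end under the cabinet top. Origin at the centre of its underside. It is 70 mm longer than the opening: its -y end must come up first, over the drawer front.
- rail_front (a point): Centre of the rail's end face at its -y end (towards the drawer front), 135 mm from its middle.
- rail_back (a point): Centre of the rail's end face at its +y end (at the start hidden under the cabinet top), 135 mm from its middle.
- jar: Bystander: lidded glass jar, 60 mm across, 90 mm high, standing on the cabinet's top towards its back. Origin at the centre of its underside.
- tape: Bystander: roll of brown packing tape lying flat on the table beyond the work, 100 mm across, 48 mm high. Origin at the centre of its underside.
- tin: Bystander: plain closed steel tin, 54 mm across, 60 mm high, standing on the cabinet's top beside the jar. Origin at the centre of its underside.
Not all that is in view belongs to the job. Leave any green or red look-alike of the carton_a alone.

How it is judged:
By the outcome, as a careful person would: the job done as asked, in the order asked, and still so for the second after the job is handed in, while the arm keeps its last pose, push and grip.
It also fails if it takes over 72 s, if anything falls off the work surface, if the arm or the gripper's body presses on something with over 40 N, if the wrist force passes 120 N, or if a joint passes its speed limit or range.

## Working session

There is one attempt and no reset: what is moved stays moved. The work goes in short steps, Python scripts to look and compute and a shell command to move; the robot and the scene stay as the last step left them, time stands still between calls to the robot, and variables do not carry over. Pictures are saved under pics/ and viewed, and the job is handed in when it is done.

```bash
ls; mkdir -p pics; python3 - <<'E'
from rig import monitor,cams,env
import cv2,json
print(monitor.state())
print(env.tip_reach)
for n in ["scene","side","wrist"]:
    c=cams.calibration(n);print(n,c)
    p,d=cams.camera(n);cv2.imwrite(f"pics/0_{n}.png",p[:,:,::-1])
    import numpy as np
    np.savez(f"pics/0_{n}.npz",p=p,d=d,**{k:np.array(v) for k,v in c.items()})
E
```

```text
pics
{'clock': 0.0, 'joint_pos': array([-6.90866628e+01,  6.67553650e+00,  8.26387922e+01,  1.98446129e-03,
        9.07574236e+01, -2.16400234e+00]), 'dq': array([ 0.08771983, -0.03672284, -0.04362627, -0.04651213, -0.0346543 ,
       -0.02562943]), 'effort': array([ 1.35474311e-04, -7.31978130e+01, -6.32482481e+01,  3.62307253e-05,
        6.49512018e-03, -4.78670074e-05]), 'ee_pos': array([ 0.26452981, -0.62078671,  0.23851255]), 'orientation': array([-1.79928374e+02, -4.69226795e-03,  2.30773616e+01]), 'ft_force': array([ 0.33937239, -0.63858806, -0.50675679]), 'moment': array([-0.02741798, -0.03281855, -0.00414476]), 'gripper_width': 0.08525992461871035}
0.008
scene {'fx': 608.7116560806502, 'fy': 608.7116560806502, 'cx': 323.79957901959136, 'cy': 245.36352963150907, 'view': array([[-0.0684428 ,  0.99744146,  0.02064269, -0.00373258],
       [-0.5066724 , -0.05257634,  0.86053402,  0.19241051],
       [ 0.85941763,  0.04843827,  0.50897453, -1.97252665],
       [ 0.        ,  0.        ,  0.        ,  1.        ]])}
side {'fx': 590.6884201202862, 'fy': 590.6884201202862, 'cx': 317.73786490834095, 'cy': 239.98954606551368, 'view': array([[ 0.98484689, -0.17303187,  0.01168671, -0.55778837],
       [ 0.11211634,  0.68664757,  0.71829314, -0.14548739],
       [-0.13231226, -0.70609849,  0.69564243, -1.17849062],
       [ 0.        ,  0.        ,  0.        ,  1.        ]])}
wrist {'fx': 340.1018597042671, 'fy': 340.1018597042671, 'cx': 317.3632950747757, 'cy': 240.3511260474232, 'view': array([[ 0.39239248, -0.91979645, -0.00161978, -0.67563177],
       [ 0.87966248,  0.37578437, -0.29151334,  0.03757939],
       [ 0.26874163,  0.11296278,  0.95656539, -0.38076541],
       [ 0.        ,  0.        ,  0.        ,  1.        ]])}
```

View pics/0_scene.png

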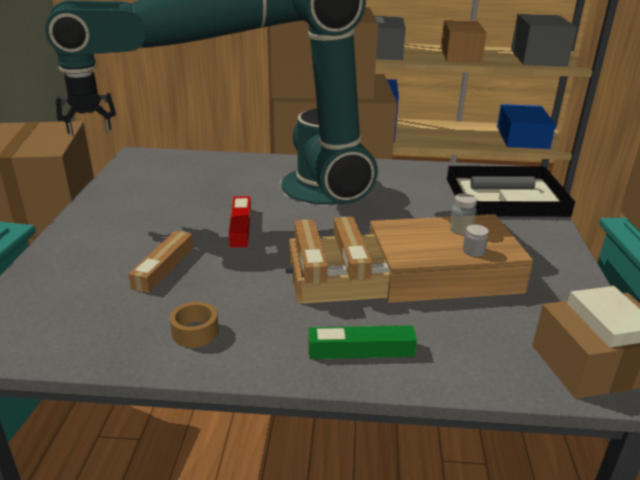

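View pics/0_side.png

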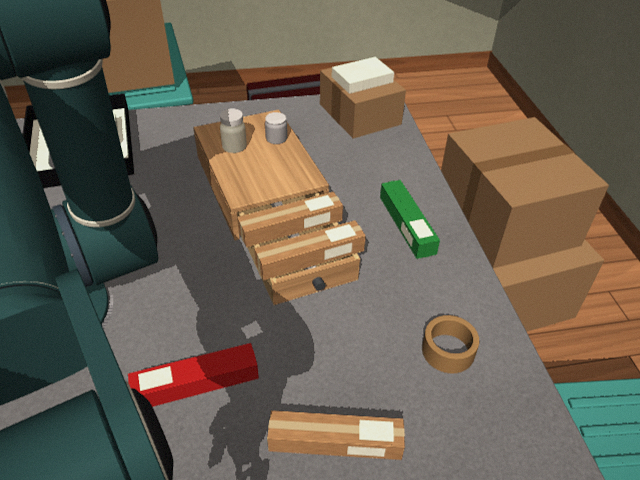

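View pics/0_wrist.png

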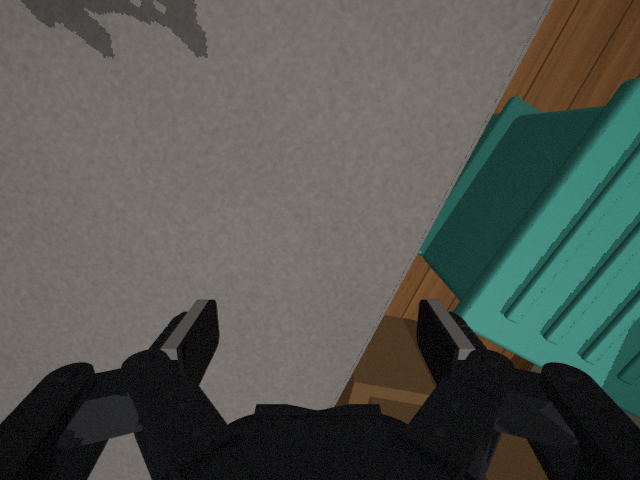

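The carton-like things are: carton A (scene 352,247), carton B (311,250), column (162,262), red look-alike (240,222), green look-alike (362,342), and the background boxes. By the description I want A and B across the rims and the brown column on the robot's right.

```bash
cat > h.py <<'E'
import numpy as np,cv2
def cloud(p,d,c):
    v,u=np.mgrid[0:480,0:640]
    X=(u-c['cx'])/c['fx']*d; Y=-(v-c['cy'])/c['fy']*d; Z=-d
    P=np.stack([X,Y,Z,np.ones_like(d)],-1)@np.linalg.inv(c['view']).T
    P=P[...,:3]; P[d<=0]=np.nan
    return P
def load(f):
    z=np.load(f); return z['p'],z['d'],{k:z[k] for k in['fx','fy','cx','cy','view']}
def shot(name,tag):
    from rig import cams
    c=cams.calibration(name);p,d=cams.camera(name)
    cv2.imwrite(f"pics/{tag}.png",p[:,:,::-1]); np.savez(f"pics/{tag}.npz",p=p,d=d,**{k:np.array(x) for k,x in c.items()})
    return p,d,c
def rects(P,zlo,zhi,box,minn=60):
    m=(P[...,2]>zlo)&(P[...,2]<zhi)&(P[...,0]>box[0])&(P[...,0]<box[1])&(P[...,1]>box[2])&(P[...,1]<box[3])
    n,l,s,ce=cv2.connectedComponentsWithStats(m.astype(np.uint8))
    out=[]
    for i in range(1,n):
        if s[i,4]<minn: continue
        q=P[l==i]; r=cv2.minAreaRect((q[:,:2]*1000).astype(np.float32))
        out.append((s[i,4],ce[i].round(),np.round(r[0],1),np.round(r[1],1),round(r[2],2),np.median(q[:,2]).round(4)))
    return out
E
python3 - <<'E'
from h import *
for n in['scene','side']:
    p,d,c=load(f'pics/0_{n}.npz');P=cloud(p,d,c)
    print(n,np.nanmedian(P[300:330,250:290].reshape(-1,3),0))
    for lo,hi in[(.035,.052),(.055,.072),(.085,.102),(.103,.118)]:
        print(lo)
        for r in rects(P,lo,hi,(.2,1,-.6,.6)):print(r)
E
```

```text
scene [ 0.6981874  -0.07117211  0.0017183 ]
0.035
(np.int32(724), array([239., 217.]), array([ 310.3, -211.8]), array([223.3,  50.4]), 7.79, np.float64(0.0473))
(np.int32(1220), array([160., 256.]), array([ 534.5, -365.2]), array([ 56.8, 228.4]), 76.68, np.float64(0.0467))
(np.int32(77), array([371., 243.]), array([429. , 154.1]), array([12.8, 39.6]), 7.84, np.float64(0.0443))
(np.int32(92), array([329., 246.]), array([452.5,  48.6]), array([11.1, 44.1]), 9.89, np.float64(0.0443))
(np.int32(1467), array([403., 283.]), array([599.1, 234.5]), array([579.4, 151. ]), 85.17, np.float64(0.0435))
(np.int32(61), array([379., 266.]), array([521.2, 175.2]), array([25.5, 39.5]), 9.5, np.float64(0.0371))
(np.int32(72), array([335., 268.]), array([543.1,  69.8]), array([22.7, 44.9]), 7.67, np.float64(0.0369))
(np.int32(853), array([193., 319.]), array([ 780.9, -221.3]), array([102.3,  98.8]), 5.23, np.float64(0.0475))
(np.int32(2082), array([362., 336.]), array([802. , 136.5]), array([ 58.2, 220.6]), 7.48, np.float64(0.046))
(np.int32(540), array([568., 363.]), array([836.7, 528.9]), array([171.1
[... 3606 characters left out ...]
]), 19.04, np.float64(0.0951))
0.103
(np.int32(895), array([371.,  92.]), array([812.3, 565.4]), array([174.6, 105.4]), 12.52, np.float64(0.1095))
(np.int32(118), array([275., 137.]), array([526.9, 376.6]), array([27.1, 51.6]), 82.97, np.float64(0.1106))
(np.int32(134), array([234., 146.]), array([424.6, 356.6]), array([29.2, 59.1]), 89.19, np.float64(0.1096))
(np.int32(1853), array([289., 212.]), array([524.4, 103.3]), array([221.7,  57.8]), 12.57, np.float64(0.1095))
(np.int32(2163), array([308., 243.]), array([550.2,   4.9]), array([221.2,  57.9]), 13.02, np.float64(0.1096))
(np.int32(114), array([143., 261.]), array([ 2.26e+02, -2.00e-01]), array([54.8,  8. ]), 20.34, np.float64(0.1107))
```

```bash
python3 - <<'E'
from h import *
p,d,c=load('pics/0_wrist.npz')
I=np.linalg.inv(c['view']);print(I[:3,3]-[.2645,-.6208,.2385], -I[:3,2])
from scipy.spatial.transform import Rotation as R
T=R.from_euler('xyz',[-179.93,0,23.08],degrees=True)
print(T.inv().apply(I[:3,3]-[.2645,-.6208,.2385]),T.inv().apply(-I[:3,2]))
# tighter edges: top faces via side & scene, narrow z band around measured tops
for n,dz in[('scene',.0015),('side',-.0005)]:
    p,d,c=load(f'pics/0_{n}.npz');P=cloud(p,d,c)
    for z in (.045,.110,.095):
        for r in rects(P,z+dz-.004,z+dz+.004,(.25,.65,-.45,.55),150):print(n,z,r)
E
```

```text
[0.06988316 0.02824687 0.13558753] [-0.26874163 -0.11296278 -0.95656539]
[ 0.07536283  0.00124372 -0.13558915] [-2.91514336e-01 -2.61299014e-04  9.56566424e-01]
scene 0.045 (np.int32(520), array([239., 220.]), array([ 334.6, -208.8]), array([174.2,  50.3]), 8.01, np.float64(0.0473))
scene 0.045 (np.int32(1004), array([159., 255.]), array([ 533.9, -365.3]), array([ 56.3, 227.1]), 76.93, np.float64(0.0471))
scene 0.045 (np.int32(387), array([407., 283.]), array([608.2, 242.9]), array([ 27.6, 321.9]), 6.19, np.float64(0.046))
scene 0.11 (np.int32(1005), array([352., 241.]), array([525.8, 103.4]), array([229.9,  51.4]), 13.15, np.float64(0.1117))
scene 0.11 (np.int32(940), array([310., 242.]), array([547.4,   4. ]), array([219.3,  50.8]), 12.67, np.float64(0.112))
scene 0.095 (np.int32(5542), array([443., 243.]), array([477.5, 338.1]), array([240.2, 344.1]), 12.07, np.float64(0.0964))
side 0.045 (np.int32(278), array([315., 278.]), array([558.6, -43.4]), array([187.9,  24.6]), 12.6, np.float64(0.045))
side 0.045 (np.int32(2314), array([207., 366.]), array([ 330.6, -209.9]), array([168.5,  54.1]), 8.21, np.float64(0.0448))
side 0.045 (np.int32(3921), array([336., 429.]), array([ 531.1, -365.6]), array([ 53.6, 220.6]), 76.33, np.float64(0.0448))
side 0.11 (np.int32(1749), array([289., 211.]), array([524.6, 102.8]), array([221.3,  56.7]), 13.52, np.float64(0.1096))
side 0.11 (np.int32(1959), array([307., 242.]), array([548.2,   4.4]), array([217. ,  57.9]), 13.02, np.float64(0.1097))
side 0.095 (np.int32(6713), array([259., 164.]), array([476.2, 337.7]), array([231.1, 350.8]), 12.33, np.float64(0.0945))
side 0.095 (np.int32(212), array([303., 220.]), array([554.1,  84.9]), array([169.8,   8.4]), 12.58, np.float64(0.0944))
side 0.095 (np.int32(264), array([311., 255.]), array([548.9, -21.3]), array([205.8,   8.2]), 12.18, np.float64(0.0946))
```

```bash
python3 -m inch '[[[0.285,0.256,0.08],[0,0,-0.642],0.085],[[0.285,0.256,0.08],[0,0,-0.642],0.085],[[0.285,0.256,0.08],[0,0,-0.642],0.085],[[0.285,0.256,0.08],[0,0,-0.642],0.085],[[0.285,0.256,0.08],[0,0,-0.642],0.085],[[0.285,0.256,0.08],[0,0,-0.642],0.085],[[0.285,0.256,0.08],[0,0,-0.642],0.085],[[0.285,0.256,0.08],[0,0,-0.642],0.085],[[0.285,0.256,0.08],[0,0,-0.642],0.085],[[0.285,0.256,0.08],[0,0,-0.642],0.085],[[0.285,0.256,0.08],[0,0,-0.642],0.085],[[0.285,0.256,0.08],[0,0,-0.642],0.085]]'
python3 - <<'E'
from h import *
p,d,c=shot('wrist','1_col')
P=cloud(p,d,c)
for r in rects(P,.040,.049,(.25,.75,-.6,-.1),150):print(r)
E
```

```text
clock: 1.35
ee_pos: [0.5487, -0.3659, 0.3189]
orientation: [-180.0, 0.0, -13.8]
ft_force: [0.2, -2.2, -0.4]
gripper_width: 0.0855
(np.int32(568), array([150.,  62.]), array([ 740.2, -223.2]), array([76. , 19.2]), 89.82, np.float64(0.0481))
(np.int32(7212), array([320., 204.]), array([ 534. , -365.7]), array([ 50.1, 220.5]), 76.51, np.float64(0.0461))
(np.int32(3053), array([245., 365.]), array([ 340.6, -209. ]), array([155.6,  51. ]), 7.78, np.float64(0.0461))
```

View pics/1_col.png

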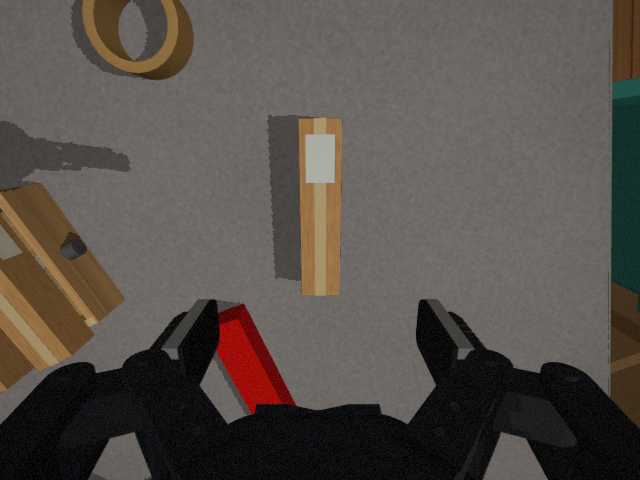

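The brown column is at pixel (320,205). Next I look at the two cartons on the drawer.

```bash
python3 -m inch '[[[0.01,0.425,0.04],[0,0,0.468],0.085],[[0.01,0.425,0.04],[0,0,0.468],0.085],[[0.01,0.425,0.04],[0,0,0.468],0.085],[[0.01,0.425,0.04],[0,0,0.468],0.085],[[0.01,0.425,0.04],[0,0,0.468],0.085],[[0.01,0.425,0.04],[0,0,0.468],0.085],[[0.01,0.425,0.04],[0,0,0.468],0.085],[[0.01,0.425,0.04],[0,0,0.468],0.085],[[0.01,0.425,0.04],[0,0,0.468],0.085],[[0.01,0.425,0.04],[0,0,0.468],0.085],[[0.01,0.425,0.04],[0,0,0.468],0.085],[[0.01,0.425,0.04],[0,0,0.468],0.085]]'
python3 - <<'E'
from h import *
p,d,c=shot('wrist','2_ab')
P=cloud(p,d,c)
for r in rects(P,.107,.116,(.25,.75,-.3,.3),150):print(r)
for r in rects(P,.090,.101,(.25,.75,-.3,.6),150):print('cab',r)
for r in rects(P,.03,.042,(.25,.75,-.3,.6),50):print('rail',r)
E
```

```text
clock: 2.6
ee_pos: [0.5596, 0.0588, 0.3591]
orientation: [180.0, 0.0, 13.0]
ft_force: [-0.3, -0.3, 0.3]
gripper_width: 0.0848
(np.int32(8043), array([361., 211.]), array([553.2,   4.5]), array([220.4,  50.2]), 12.68, np.float64(0.1111))
(np.int32(8004), array([273., 214.]), array([527.1, 103. ]), array([220.3,  50.4]), 13.1, np.float64(0.1112))
cab (np.int32(35421), array([121., 208.]), array([484.4, 312.6]), array([230.5, 290.2]), 12.27, np.float64(0.096))
rail (np.int32(178), array([551., 103.]), array([ 737.7, -206.6]), array([53.6,  8.2]), 70.47, np.float64(0.0363))
rail (np.int32(473), array([235., 202.]), array([523.5, 165.3]), array([20.5, 44.1]), 11.3, np.float64(0.0359))
rail (np.int32(607), array([317., 205.]), array([546.2,  55.2]), array([20.3, 55.2]), 11.69, np.float64(0.0358))
rail (np.int32(94), array([239., 266.]), array([434. , 144.9]), array([ 1.4, 44.4]), 12.1, np.float64(0.0364))
rail (np.int32(120), array([316., 267.]), array([458.3,  34.9]), array([ 2. , 55.4]), 12.28, np.float64(0.0365))
rail (np.int32(71), array([429., 387.]), array([ 291.4, -190.3]), array([47.5,  1.4]), 8.04, np.float64(0.0354))
```

View pics/2_ab.png

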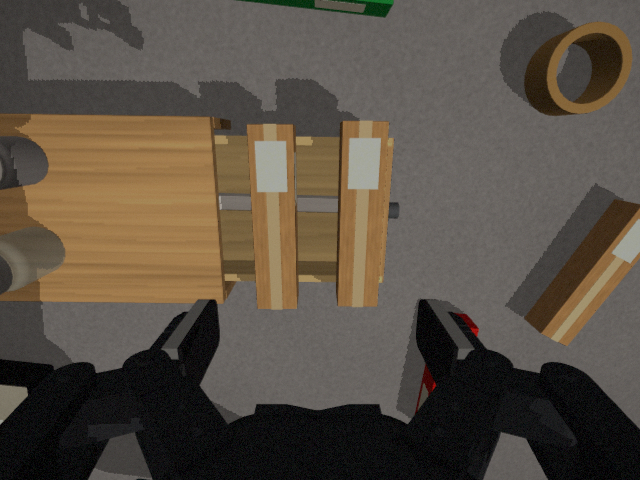

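Carton A is at pixel (273,214) and B at (361,211). The grey rail runs between them at (317,205). I'll start with A.

```bash
python3 - <<'E'
from rig import monitor
s=monitor.state();print(s['clock'],s['ee_pos'],s['orientation'],s['ft_force'])
E
python3 -m inch '[[[-0.0325,0.043,-0.20],[0,0,0],0.07],[[-0.0325,0.043,-0.20],[0,0,0],0.07],[[-0.0325,0.043,-0.20],[0,0,0],0.07],[[-0.0325,0.043,-0.20],[0,0,0],0.07],[[-0.0325,0.043,-0.20],[0,0,0],0.07],[[-0.0325,0.043,-0.20],[0,0,0],0.07],[[-0.0325,0.043,-0.20],[0,0,0],0.07]]'
python3 - <<'E'
from rig import monitor
s=monitor.state();print(s['clock'],s['ee_pos'],s['orientation'],s['ft_force'])
E
```

```text
2.65 [0.55960435 0.05872363 0.35914053] [1.79992111e+02 1.46346641e-02 1.30105890e+01] [-0.62615833 -0.30236017  0.81171218]
clock: 3.35
ee_pos: [0.5284, 0.1024, 0.1622]
orientation: [180.0, -0.2, 13.1]
ft_force: [0.3, 1.2, 0.5]
gripper_width: 0.0701
3.35 [0.528448   0.10241821 0.16219722] [ 1.79978166e+02 -1.75769810e-01  1.30665243e+01] [0.26506575 1.17467645 0.50045861]
```

```bash
python3 -m inch '[[[0,0.001,-0.04],[0,0,0],0.07],[[0,0.001,-0.065],[0,0,0],0.07],[[0,0.001,-0.079],[0,0,0],0.07],[[0,0.001,-0.079],[0,0,0],0.07],[[0,0.001,-0.079],[0,0,0],0.07],[[0,0.001,-0.079],[0,0,0],0.04],[[0,0.001,-0.079],[0,0,0],0.04],[[0,0.001,-0.079],[0,0,0],0.04],[[0,0.001,-0.079],[0,0,0],0.04],[[0,0.001,-0.079],[0,0,0],0.04],[[0,0.001,-0.079],[0,0,0],0.04]]'
python3 - <<'E'
from h import *
from rig import monitor
s=monitor.state();print(s['clock'],s['ee_pos'],s['orientation'],s['ft_force'],s['gripper_width'])
E
```

```text
clock: 4.45
ee_pos: [0.5281, 0.1041, 0.0823]
orientation: [180.0, -0.2, 13.1]
ft_force: [0.1, -0.3, 6.9]
gripper_width: 0.0496
4.45 [0.5280533  0.10411804 0.08230838] [ 1.79978667e+02 -1.65833644e-01  1.31117367e+01] [ 0.09178262 -0.31032647  6.91735741] 0.049621032614892535
```

```bash
python3 -m inch '[[[0,0,0.04],[0,0,0],0.04],[[0,0,0.08],[0,0,0],0.04],[[0.007,-0.03,0.11],[0,0,-0.05],0.04],[[0.007,-0.47,0.11],[0,0,-0.464],0.04],[[0.007,-0.47,0.11],[0,0,-0.464],0.04],[[0.007,-0.47,0.11],[0,0,-0.464],0.04],[[0.007,-0.47,0.11],[0,0,-0.464],0.04],[[0.007,-0.47,0.11],[0,0,-0.464],0.04],[[0.007,-0.47,0.11],[0,0,-0.464],0.04],[[0.007,-0.47,0.11],[0,0,-0.464],0.04],[[0.007,-0.47,0.11],[0,0,-0.464],0.04],[[0.007,-0.47,0.11],[0,0,-0.464],0.04],[[0.007,-0.47,0.11],[0,0,-0.464],0.04],[[0.007,-0.47,0.05],[0,0,-0.464],0.04],[[0.007,-0.47,0.02],[0,0,-0.464],0.04],[[0.007,-0.47,0.02],[0,0,-0.464],0.04],[[0.007,-0.47,0.02],[0,0,-0.464],0.04],[[0.007,-0.47,0.02],[0,0,-0.464],0.04]]'
python3 - <<'E'
from h import *
from rig import monitor
s=monitor.state();print(s['clock'],s['ee_pos'],s['orientation'],s['ft_force'],s['gripper_width'])
p,d,c=shot('side','3_side'); P=cloud(p,d,c)
for z in (.090,.085):
  for r in rects(P,.103,.135,(.35,.75,-.6,-.2),50):print(r)
p,d,c=shot('wrist','3_wrist'); P=cloud(p,d,c)
for r in rects(P,.095,.135,(.35,.75,-.6,-.2),50):print(r)
for r in rects(P,.039,.052,(.35,.75,-.6,-.2),50):print(r)
E
```

```text
clock: 6.25
ee_pos: [0.5352, -0.3665, 0.1036]
orientation: [179.9, -0.2, -13.5]
ft_force: [-0.5, 0.9, -1.7]
gripper_width: 0.0494
6.25 [ 0.53516229 -0.3664859   0.10359922] [179.91750503  -0.19470886 -13.45920523] [-0.50577428  0.91174652 -1.73221512] 0.04939487651119548
(np.int32(2390), array([297., 403.]), array([ 472.6, -352.9]), array([53.5, 99.2]), 77.57, np.float64(0.1304))
(np.int32(2316), array([380., 408.]), array([ 592.7, -381.2]), array([53.6, 94.3]), 76.76, np.float64(0.1307))
(np.int32(2390), array([297., 403.]), array([ 472.6, -352.9]), array([53.5, 99.2]), 77.57, np.float64(0.1304))
(np.int32(2316), array([380., 408.]), array([ 592.7, -381.2]), array([53.6, 94.3]), 76.76, np.float64(0.1307))
(np.int32(63303), array([318., 198.]), array([ 576.1, -376.9]), array([ 76.7, 136.2]), 76.29, np.float64(0.1324))
(np.int32(843), array([158., 464.]), array([ 408. , -212.5]), array([22. , 27.1]), 12.1, np.float64(0.0458))
```

View pics/3_side.png

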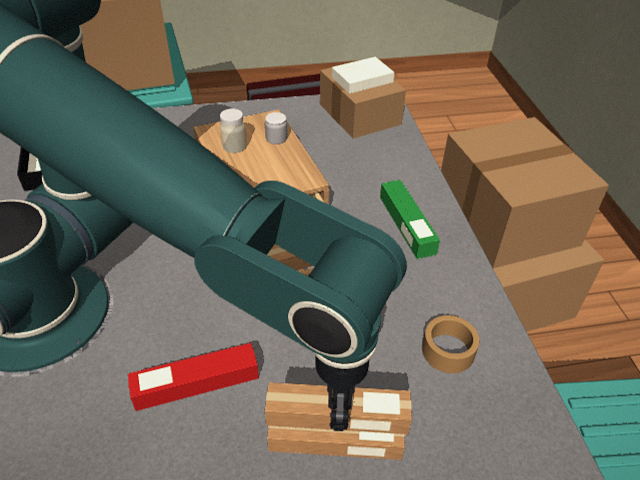

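View pics/3_wrist.png

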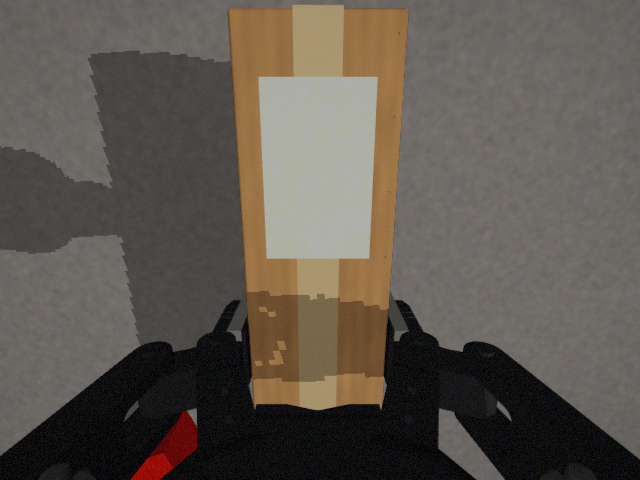

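```bash
python3 - <<'E'
from h import *
def top(f,z,win=.004):
    p,d,c=load(f);P=cloud(p,d,c)
    b=(.35,.75,-.6,-.2)
    m=(abs(P[...,2]-z)<win)&(P[...,0]>b[0])&(P[...,0]<b[1])&(P[...,1]>b[2])&(P[...,1]<b[3])
    m&=(p.max(-1)>90)
    m=cv2.morphologyEx(m.astype(np.uint8),cv2.MORPH_OPEN,np.ones((3,3)))>0
    return cv2.minAreaRect((P[m][:,:2]*1000).astype(np.float32))
print(top('pics/0_side.npz',.0445))
print(top('pics/3_side.npz',.131))
p,d,c=load('pics/3_wrist.npz');P=cloud(p,d,c)
m=(abs(P[...,2]-.132)<.004)&(p.max(-1)>90); q=P[m]
print(q[:,0].max(), cv2.minAreaRect((q[:,:2]*1000).astype(np.float32)))
p,d,c=load('pics/1_col.npz');P=cloud(p,d,c)
m=(abs(P[...,2]-.046)<.004)&(P[...,0]>.4)&(P[...,1]<-.26);q=P[m];print(q[:,0].max(),cv2.boxPoints(cv2.minAreaRect((q[:,:2]*1000).astype(np.float32))))
p,d,c=load('pics/3_wrist.npz');P=cloud(p,d,c)
m=(abs(P[...,2]-.132)<.004)&(p.max(-1)>90); q=P[m];print(cv2.boxPoints(cv2.minAreaRect((q[:,:2]*1000).astype(np.float32))))
E
```

```text
((548.3468017578125, -308.572265625), (209.86227416992188, 399.9035949707031), 88.59310150146484)
((531.5552978515625, -366.21875), (53.305965423583984, 220.13653564453125), 76.5628662109375)
0.6471782853259226 ((576.5980834960938, -374.8067626953125), (54.3766975402832, 136.21710205078125), 76.35702514648438)
0.7901162473380461 [[ 414.96484 -320.80832]
 [ 438.4215  -450.50333]
 [ 812.25635 -382.8915 ]
 [ 788.7997  -253.1965 ]]
[[ 503.99832 -385.16312]
 [ 636.37195 -417.29282]
 [ 649.1979  -364.4504 ]
 [ 516.8242  -332.3207 ]]
```

```bash
python3 -m inch '[[[0,0.0005,-0.02],[0,0,0],0.04],[[0,0.0005,-0.033],[0,0,0],0.04],[[0,0.0005,-0.037],[0,0,0],0.04],[[0,0.0005,-0.037],[0,0,0],0.04],[[0,0.0005,-0.037],[0,0,0],0.04],[[0,0.0005,-0.037],[0,0,0],0.04]]'
python3 - <<'E'
from h import *
from rig import monitor
s=monitor.state();print(s['clock'],s['ee_pos'],s['orientation'],s['ft_force'],s['gripper_width'])
E
```

```text
clock: 6.95
ee_pos: [0.5343, -0.3657, 0.064]
orientation: [180.0, -0.0, -13.5]
ft_force: [0.2, 0.5, -2.1]
gripper_width: 0.049
6.95 [ 0.5343441  -0.36569007  0.06402316] [ 1.79981123e+02 -4.53983933e-02 -1.34755923e+01] [ 0.17010646  0.46393441 -2.14352725] 0.04903718832165006
```

```bash
python3 -m inch '[[[0.0003,0,-0.001],[0,0,0],0.04],[[0.0003,0,-0.002],[0,0,0],0.04],[[0.0003,0,-0.002],[0,0,0],0.04],[[0.0003,0,-0.002],[0,0,0],0.04]]'
```

```text
clock: 7.35
ee_pos: [0.5346, -0.3657, 0.0623]
orientation: [180.0, -0.0, -13.5]
ft_force: [-2.8, 1.8, 5.6]
gripper_width: 0.0492
```

In contact. Release and rise.

```bash
python3 -m inch '[[[0,0,0],[0,0,0],0.055],[[0,0,0],[0,0,0],0.07],[[0,0,0],[0,0,0],0.07],[[0,0,0],[0,0,0],0.07],[[0,0,0.03],[0,0,0],0.07],[[0,0,0.07],[0,0,0],0.07],[[0.01,0,0.12],[0,0,0],0.07],[[0.02,0,0.17],[0,0,0],0.07],[[0.02,0,0.22],[0,0,0],0.07],[[0.02,0,0.26],[0,0,0],0.07],[[0.02,0,0.26],[0,0,0],0.07],[[0.02,0,0.26],[0,0,0],0.07]]'
python3 - <<'E'
from h import *
from rig import monitor
s=monitor.state();print(s['clock'],s['ee_pos'],s['orientation'],s['ft_force'],s['gripper_width'])
p,d,c=shot('wrist','4_wrist'); P=cloud(p,d,c)
for r in rects(P,.084,.097,(.35,.75,-.6,-.2),50):print(r)
E
```

```text
clock: 8.55
ee_pos: [0.5545, -0.3656, 0.322]
orientation: [180.0, -0.1, -13.5]
ft_force: [0.2, 0.6, -1.4]
gripper_width: 0.0702
8.55 [ 0.5545451  -0.36559987  0.32201055] [ 1.79966673e+02 -8.14732791e-02 -1.34759543e+01] [ 0.19273799  0.58620351 -1.39208248] 0.07021384342118532
(np.int32(8663), array([322., 216.]), array([ 533.8, -365.9]), array([ 50.1, 221. ]), 76.52, np.float64(0.0912))
```

View pics/4_wrist.png

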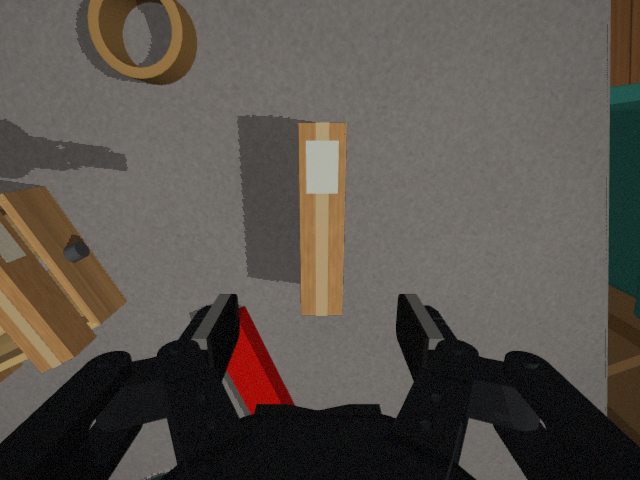

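Carton A landed within 1 mm of the column. Next is carton B.

```bash
python3 -m inch '[[[0,0.37,-0.10],[0,0,0.457],0.07],[[0,0.37,-0.10],[0,0,0.457],0.07],[[0,0.37,-0.10],[0,0,0.457],0.07],[[0,0.37,-0.10],[0,0,0.457],0.07],[[0,0.37,-0.10],[0,0,0.457],0.07],[[0,0.37,-0.10],[0,0,0.457],0.07],[[0,0.37,-0.10],[0,0,0.457],0.07],[[0,0.37,-0.10],[0,0,0.457],0.07],[[0,0.37,-0.10],[0,0,0.457],0.07],[[0,0.37,-0.165],[0,0,0.457],0.07],[[0,0.37,-0.19],[0,0,0.457],0.07],[[0,0.37,-0.19],[0,0,0.457],0.07],[[0,0.37,-0.19],[0,0,0.457],0.07],[[0,0.37,-0.19],[0,0,0.457],0.07]]'
```

```text
clock: 10.0
ee_pos: [0.5553, 0.0041, 0.1336]
orientation: [180.0, -0.1, 12.7]
ft_force: [0.1, 0.2, 0.9]
gripper_width: 0.0699
```

```bash
python3 -m inch '[[[-0.001,0.0005,-0.03],[0,0,0],0.07],[[-0.001,0.0005,-0.05],[0,0,0],0.07],[[-0.001,0.0005,-0.05],[0,0,0],0.07],[[-0.001,0.0005,-0.05],[0,0,0],0.07],[[-0.001,0.0005,-0.05],[0,0,0],0.04],[[-0.001,0.0005,-0.05],[0,0,0],0.04],[[-0.001,0.0005,-0.05],[0,0,0],0.04],[[-0.001,0.0005,-0.05],[0,0,0],0.04],[[-0.001,0.0005,-0.05],[0,0,0],0.04],[[-0.001,0.0005,-0.05],[0,0,0],0.04]]'
python3 - <<'E'
from rig import monitor
s=monitor.state();print(s['clock'],s['ee_pos'],s['orientation'],s['ft_force'],s['gripper_width'])
E
```

```text
clock: 11.0
ee_pos: [0.5544, 0.0049, 0.0835]
orientation: [180.0, -0.2, 12.7]
ft_force: [-1.0, -0.7, 7.2]
gripper_width: 0.0493
11.0 [0.55436735 0.00492725 0.08352362] [ 1.79956051e+02 -1.63213600e-01  1.27041944e+01] [-0.98968797 -0.68650472  7.21864692] 0.04927511518556615
```

```bash
python3 -m inch '[[[0,0,0.04],[0,0,0],0.04],[[0,0,0.08],[0,0,0],0.04],[[-0.019,-0.03,0.12],[0,0,-0.05],0.04],[[-0.019,-0.3705,0.12],[0,0,-0.457],0.04],[[-0.019,-0.3705,0.12],[0,0,-0.457],0.04],[[-0.019,-0.3705,0.12],[0,0,-0.457],0.04],[[-0.019,-0.3705,0.12],[0,0,-0.457],0.04],[[-0.019,-0.3705,0.12],[0,0,-0.457],0.04],[[-0.019,-0.3705,0.12],[0,0,-0.457],0.04],[[-0.019,-0.3705,0.12],[0,0,-0.457],0.04],[[-0.019,-0.3705,0.12],[0,0,-0.457],0.04],[[-0.019,-0.3705,0.12],[0,0,-0.457],0.04],[[-0.019,-0.3705,0.08],[0,0,-0.457],0.04],[[-0.019,-0.3705,0.065],[0,0,-0.457],0.04],[[-0.019,-0.3705,0.065],[0,0,-0.457],0.04],[[-0.019,-0.3705,0.065],[0,0,-0.457],0.04],[[-0.019,-0.3705,0.065],[0,0,-0.457],0.04]]'
cat >> h.py <<'E'
def top(f,z,win=.005):
    p,d,c=load(f);P=cloud(p,d,c)
    m=(abs(P[...,2]-z)<win)&(P[...,0]>.4)&(P[...,0]<.67)&(P[...,1]>-.46)&(P[...,1]<-.29)&(p.max(-1)>90)
    m=cv2.morphologyEx(m.astype(np.uint8),cv2.MORPH_OPEN,np.ones((3,3)))>0
    return cv2.minAreaRect((P[m][:,:2]*1000).astype(np.float32))
E
python3 - <<'E'
from h import *
from rig import monitor
s=monitor.state();print(s['clock'],s['ee_pos'],s['orientation'],s['ft_force'],s['gripper_width'])
shot('side','5_side')
print(top('pics/5_side.npz',s['ee_pos'][2]-.0185+.0445),top('pics/3_side.npz',.131))
E
```

```text
clock: 12.7
ee_pos: [0.535, -0.3655, 0.1483]
orientation: [180.0, -0.1, -13.4]
ft_force: [0.0, -0.2, -1.0]
gripper_width: 0.0492
12.7 [ 0.53502468 -0.36548137  0.14825239] [ 1.79952956e+02 -1.14182117e-01 -1.34496246e+01] [ 0.03966267 -0.21898813 -1.0273555 ] 0.049218378374307356
((531.403076171875, -365.1605529785156), (53.356449127197266, 220.99961853027344), 76.38389587402344) ((531.5552978515625, -366.21875), (53.305965423583984, 220.13653564453125), 76.5628662109375)
```

View pics/5_side.png

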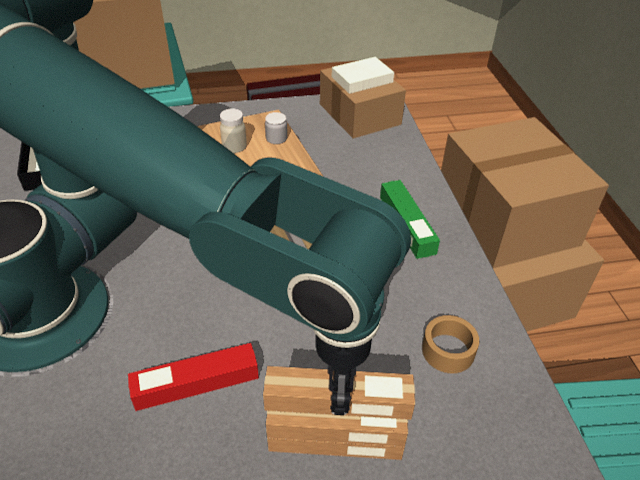

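Aligned in the side view (340,410). Lower about 38 mm, then feel for contact.

```bash
python3 -m inch '[[[0,-0.0003,-0.02],[0,0,0],0.04],[[0,-0.0003,-0.034],[0,0,0],0.04],[[0,-0.0003,-0.038],[0,0,0],0.04],[[0,-0.0003,-0.038],[0,0,0],0.04],[[0,-0.0003,-0.038],[0,0,0],0.04],[[0,-0.0003,-0.038],[0,0,0],0.04]]'
python3 - <<'E'
from rig import monitor
s=monitor.state();print(s['clock'],s['ee_pos'],s['orientation'],s['ft_force'],s['gripper_width'])
E
```

```text
clock: 13.35
ee_pos: [0.5345, -0.3659, 0.1086]
orientation: [180.0, -0.0, -13.5]
ft_force: [-0.8, 0.9, -0.7]
gripper_width: 0.0493
13.35 [ 0.53445289 -0.36585101  0.10859003] [ 1.79991832e+02 -1.09253017e-02 -1.34765244e+01] [-0.76652227  0.85226204 -0.74364811] 0.04926812139912383
```

```bash
python3 -m inch '[[[0.0003,0,-0.001],[0,0,0],0.04],[[0.0003,0,-0.001],[0,0,0],0.04],[[0.0003,0,-0.001],[0,0,0],0.04]]'
```

```text
clock: 13.65
ee_pos: [0.5348, -0.366, 0.1085]
orientation: [180.0, -0.0, -13.5]
ft_force: [-5.5, 1.7, 9.6]
gripper_width: 0.0494
```

```bash
python3 -m inch '[[[0,0,0],[0,0,0],0.055],[[0,0,0],[0,0,0],0.07],[[0,0,0],[0,0,0],0.07],[[0,0,0],[0,0,0],0.07],[[0,0,0.03],[0,0,0],0.07],[[0,0,0.07],[0,0,0],0.07],[[0.01,0,0.12],[0,0,0],0.07],[[0.02,0,0.17],[0,0,0],0.07],[[0.02,0,0.22],[0,0,0],0.07],[[0.02,0,0.23],[0,0,0],0.07],[[0.02,0,0.23],[0,0,0],0.07],[[0.02,0,0.23],[0,0,0],0.07]]'
python3 - <<'E'
from h import *
from rig import monitor
s=monitor.state();print(s['clock'],s['ee_pos'],s['orientation'],s['ft_force'],s['gripper_width'])
p,d,c=shot('wrist','6_wrist'); P=cloud(p,d,c)
for r in rects(P,.129,.142,(.35,.75,-.6,-.2),50):print(r)
p,d,c=shot('side','6_side'); P=cloud(p,d,c)
for r in rects(P,.129,.142,(.35,.75,-.6,-.2),50):print(r)
E
```

```text
clock: 14.85
ee_pos: [0.5546, -0.3657, 0.3356]
orientation: [-180.0, 0.1, -13.5]
ft_force: [0.6, -1.0, -1.3]
gripper_width: 0.0699
14.85 [ 0.55455925 -0.36572223  0.33558057] [-1.79964804e+02  8.98447505e-02 -1.34774465e+01] [ 0.5651733  -1.01605829 -1.26234291] 0.06993463423846659
(np.int32(10173), array([322., 221.]), array([ 533.8, -366.1]), array([ 50.1, 220.8]), 76.48, np.float64(0.1361))
(np.int32(4452), array([338., 400.]), array([ 530.9, -365.8]), array([ 53.9, 219.9]), 76.26, np.float64(0.1348))
```

View pics/6_side.png

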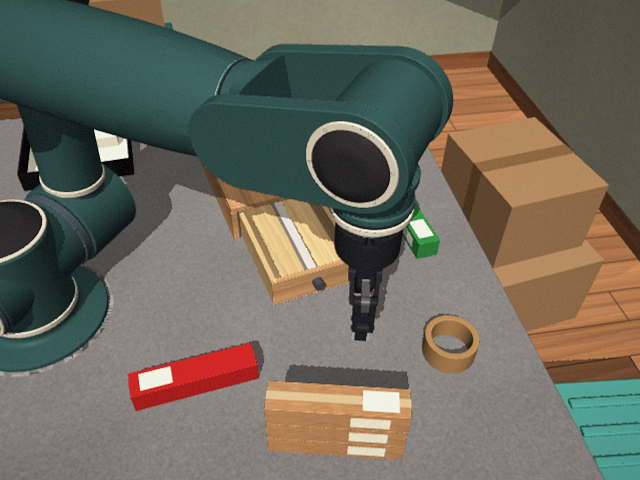

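The three-carton stack at side (338,420) is aligned within about 1 mm. Next I look at the rail.

```bash
python3 -m inch '[[[-0.02,0.395,0.02],[0,0,0.46],0.06],[[-0.02,0.395,0.02],[0,0,0.46],0.06],[[-0.02,0.395,0.02],[0,0,0.46],0.06],[[-0.02,0.395,0.02],[0,0,0.46],0.06],[[-0.02,0.395,0.02],[0,0,0.46],0.06],[[-0.02,0.395,0.02],[0,0,0.46],0.06],[[-0.02,0.395,0.02],[0,0,0.46],0.06],[[-0.02,0.395,0.02],[0,0,0.46],0.06],[[-0.02,0.395,0.02],[0,0,0.46],0.06],[[-0.02,0.395,0.02],[0,0,0.46],0.06],[[-0.02,0.395,0.02],[0,0,0.46],0.06],[[-0.02,0.395,0.02],[0,0,0.46],0.06]]'
python3 - <<'E'
from h import *
from rig import monitor
s=monitor.state();print(s['clock'],s['ee_pos'],s['orientation'],s['joint_pos'])
p,d,c=shot('wrist','7_wrist'); P=cloud(p,d,c)
for r in rects(P,.031,.042,(.4,.62,-.12,.2),50):print('rail',r)
for r in rects(P,.055,.075,(.4,.64,-.12,.2),50):print('rim',r)
for r in rects(P,.090,.101,(.25,.75,-.3,.6),150):print('cab',r, )
m=(abs(P[...,2]-.0955)<.003)&(P[...,1]>.1)&(P[...,1]<.6)
print(cv2.boxPoints(cv2.minAreaRect((P[m][:,:2]*1000).astype(np.float32))))
for r in rects(P,.175,.195,(.25,.75,-.3,.6),50):print('jar',r)
for r in rects(P,.15,.165,(.25,.75,-.3,.6),50):print('tin',r)
E
```

```text
clock: 16.15
ee_pos: [0.5348, 0.028, 0.3567]
orientation: [-180.0, 0.1, 12.8]
ft_force: [-0.5, 0.1, 0.1]
gripper_width: 0.0599
16.15 [0.53476118 0.02804544 0.35669228] [-1.79997092e+02  5.01312860e-02  1.27868772e+01] [ 2.76915854e-01 -1.11006237e+01  8.90687909e+01 -8.20142394e-03
  1.02081404e+02  7.74883269e+01]
rail (np.int32(2364), array([274., 181.]), array([539.4,  88.2]), array([ 20.3, 207.1]), 11.59, np.float64(0.0359))
rail (np.int32(390), array([283., 246.]), array([451.9,  63.2]), array([ 20.2, 217.6]), 17.53, np.float64(0.0366))
rim (np.int32(73), array([193.,  96.]), array([620.4, 195.3]), array([ 5.6, 13.4]), 75.46, np.float64(0.0656))
rim (np.int32(1464), array([266., 113.]), array([622.8, 100.5]), array([ 10.1, 202.2]), 12.27, np.float64(0.0659))
rim (np.int32(2985), array([322., 223.]), array([531.1,  70.7]), array([178.8, 220.3]), 12.24, np.float64(0.0657))
rim (np.int32(69), array([208., 268.]), array([410.4, 150.4]), array([15.1,  7.2]), 45.85, np.float64(0.0645))
cab (np.int32(36017), array([102., 184.]), array([488.3, 296.2]), array([230.1, 256.5]), 12.25, np.float64(0.096))
[[ 70.86756 158.80774]
 [624.942   140.01147]
 [633.34937 387.84216]
 [ 79.2749  406.63843]]
```

View pics/7_wrist.png

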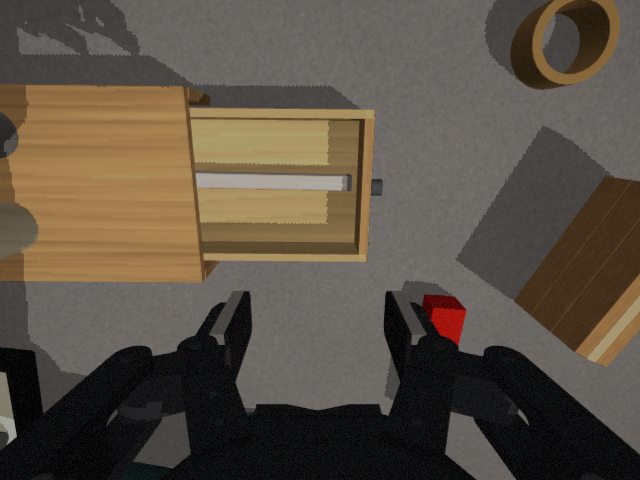

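The rail's front end shows at pixel (348,183), and it runs under the cabinet edge at (197,181). Its front end is at about (560,-13) mm in the world frame with yaw 11.6°. I'll grip it 70 mm behind that end, with a tool yaw of 101.6°.

```bash
python3 -m inch '[[[0.0113,0.0274,-0.1],[0,0,1.55],0.05],[[0.0113,0.0274,-0.2],[0,0,1.55],0.05],[[0.0113,0.0274,-0.2],[0,0,1.55],0.05],[[0.0113,0.0274,-0.2],[0,0,1.55],0.05],[[0.0113,0.0274,-0.2],[0,0,1.55],0.05],[[0.0113,0.0274,-0.2],[0,0,1.55],0.05],[[0.0113,0.0274,-0.2],[0,0,1.55],0.05],[[0.0113,0.0274,-0.2],[0,0,1.55],0.05],[[0.0113,0.0274,-0.2],[0,0,1.55],0.05],[[0.0113,0.0274,-0.2],[0,0,1.55],0.05],[[0.0113,0.0274,-0.2],[0,0,1.55],0.05],[[0.0113,0.0274,-0.2],[0,0,1.55],0.05],[[0.0113,0.0274,-0.2],[0,0,1.55],0.05],[[0.0113,0.0274,-0.2],[0,0,1.55],0.05]]'
python3 - <<'E'
from h import *
from rig import monitor
s=monitor.state();print(s['clock'],s['ee_pos'],s['orientation'],s['joint_pos'],s['gripper_width'])
p,d,c=shot('wrist','8_wrist'); P=cloud(p,d,c)
for r in rects(P,.031,.042,(.4,.62,-.12,.2),50):print('rail',r)
E
```

```text
clock: 17.6
ee_pos: [0.546, 0.0563, 0.1573]
orientation: [-180.0, -0.0, 101.6]
ft_force: [-0.6, -0.6, 0.7]
gripper_width: 0.05
17.6 [0.54603092 0.05625797 0.15725614] [-1.79997704e+02 -4.83912889e-04  1.01567143e+02] [ 3.21977690e+00 -7.22971612e+00  1.04069001e+02  1.46546139e-04
  8.31630566e+01 -8.34738344e+00] 0.04999639840919838
rail (np.int32(738), array([426., 128.]), array([608.3, 145.6]), array([  1.2, 111.3]), 12.34, np.float64(0.0368))
rail (np.int32(7014), array([316., 178.]), array([540.4,  84.9]), array([ 20. , 201.3]), 11.58, np.float64(0.0358))
rail (np.int32(1473), array([195., 184.]), array([452.8,  60.8]), array([  2.2, 211.5]), 12.54, np.float64(0.0367))
rail (np.int32(740), array([317., 326.]), array([563.6, -22.6]), array([92.7,  2.2]), 12.34, np.float64(0.0365))
```

View pics/8_wrist.png

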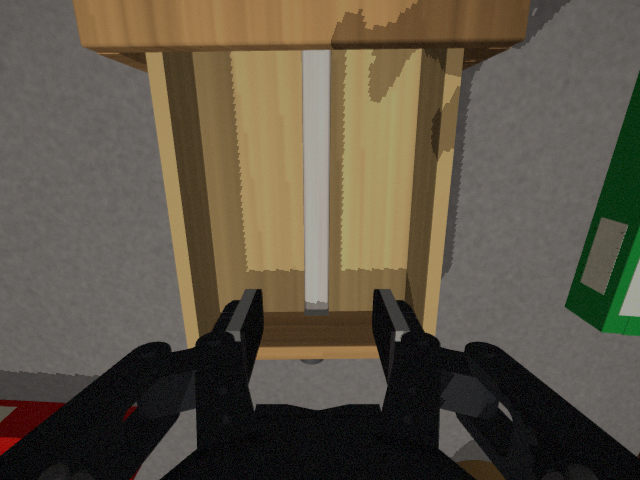

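```bash
python3 -m inch '[[[0.0003,-0.001,-0.05],[0,0,0],0.05],[[0.0003,-0.001,-0.09],[0,0,0],0.05],[[0.0003,-0.001,-0.12],[0,0,0],0.05],[[0.0003,-0.001,-0.128],[0,0,0],0.05],[[0.0003,-0.001,-0.132],[0,0,0],0.05],[[0.0003,-0.001,-0.132],[0,0,0],0.05],[[0.0003,-0.001,-0.132],[0,0,0],0.05]]'
```

```text
clock: 18.35
ee_pos: [0.5472, 0.0557, 0.027]
orientation: [179.9, 0.0, 101.7]
ft_force: [-0.4, 0.0, 1.3]
gripper_width: 0.0499
```

```bash
python3 -m inch '[[[0,0,-0.0015],[0,0,0],0.05],[[0,0,-0.0015],[0,0,0],0.01],[[0,0,-0.0015],[0,0,0],0.01],[[0,0,-0.0015],[0,0,0],0.01],[[0,0,-0.0015],[0,0,0],0.01],[[0,0,-0.0015],[0,0,0],0.01],[[0,0,-0.0015],[0,0,0],0.01],[[0,0,-0.0015],[0,0,0],0.01]]'
python3 - <<'E'
from rig import monitor
s=monitor.state();print(s['clock'],s['ee_pos'],s['orientation'],s['ft_force'],s['moment'],s['gripper_width'])
E
```

```text
clock: 19.15
ee_pos: [0.5466, 0.0556, 0.0244]
orientation: [180.0, 0.0, 101.7]
ft_force: [-0.5, 1.5, 5.2]
gripper_width: 0.0188
19.15 [0.54661633 0.05564009 0.02439378] [1.79954928e+02 5.38764143e-03 1.01687513e+02] [-0.52474483  1.46654494  5.2159539 ] [-0.01004549  0.17861067 -0.0272571 ] 0.018796164586642242
```

```bash
python3 -m inch '[[[0,0.0005,0.009],[-0.035,-0.007,0],0.01],[[-0.0003,0.0014,0.019],[-0.0855,-0.0175,0],0.01],[[-0.0005,0.0025,0.028],[-0.128,-0.026,0],0.01],[[-0.0008,0.0041,0.0365],[-0.171,-0.035,0],0.01],[[-0.0008,0.0041,0.0365],[-0.171,-0.035,0],0.01],[[-0.0008,0.0041,0.0365],[-0.171,-0.035,0],0.01]]'
python3 - <<'E'
from h import *
from rig import monitor
s=monitor.state();print(s['clock'],s['ee_pos'],s['orientation'],s['ft_force'],s['moment'],s['gripper_width'])
shot('side','9_side');shot('wrist','9_wrist')
E
```

```text
clock: 19.75
ee_pos: [0.5453, 0.06, 0.0599]
orientation: [-180.0, 9.9, 101.7]
ft_force: [0.1, 0.0, -2.3]
gripper_width: 0.0186
19.75 [0.54533146 0.05995304 0.0599399 ] [-179.96243477    9.92972631  101.72998693] [ 8.19828335e-02  2.17628393e-03 -2.26520122e+00] [0.06219358 0.0088388  0.05680186] 0.018590694273376607
```

View pics/9_side.png

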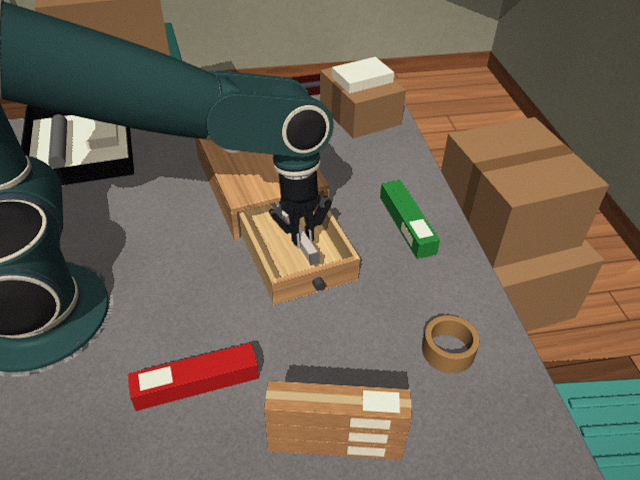

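View pics/9_wrist.png

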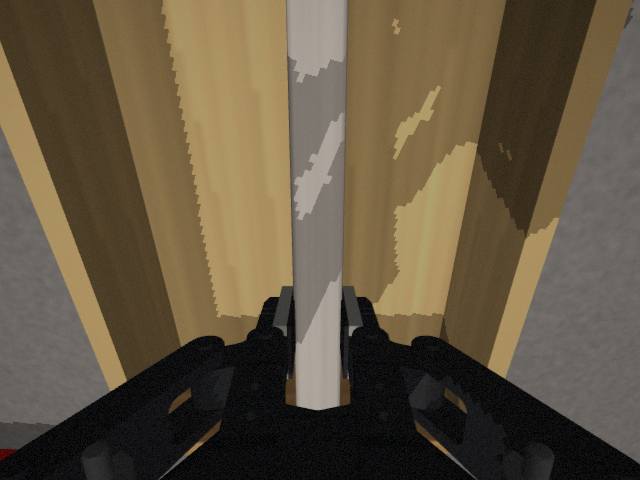

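```bash
python3 - <<'E'
from h import *
p,d,c=load('pics/9_wrist.npz');P=cloud(p,d,c)
q=np.array([np.nanmedian(P[v,314:322],0) for v in range(5,285,10)])
O=np.array([515.5,170.9])/1000;uy=np.array([-.2122,.9772]);ux=np.array([.9772,.2122])
y=(q[:,:2]-O)@uy; f=np.polyfit(y,q[:,2],1);print('tilt',np.degrees(np.arctan(f[0])),'z at y=0',f[1], 'y range',y.min(),y.max(),'resid',np.abs(np.polyval(f,y)-q[:,2]).max())
E
```

```text
tilt -9.944737400220081 z at y=0 0.05090389898334738 y range -0.09205399098591997 -0.001908278635654155 resid 0.0006683680019182389
```

```bash
python3 -m inch '[[[-0.0005,0.0023,0.009],[-0.0855,-0.0175,0],0.01],[[-0.001,0.0047,0.018],[-0.0855,-0.0175,0],0.01],[[-0.0016,0.0078,0.026],[-0.128,-0.026,0],0.01],[[-0.0022,0.011,0.034],[-0.171,-0.035,0],0.01],[[-0.0022,0.011,0.034],[-0.171,-0.035,0],0.01],[[-0.0022,0.011,0.034],[-0.171,-0.035,0],0.01]]'
python3 - <<'E'
from h import *
from rig import monitor
s=monitor.state();print(s['clock'],s['ee_pos'],s['orientation'],s['ft_force'],s['moment'],s['gripper_width'],s['joint_pos'])
p,d,c=shot('wrist','10_wrist');P=cloud(p,d,c)
q=np.array([np.nanmedian(P[v,314:322],0) for v in range(5,285,10)])
O=np.array([515.5,170.9])/1000;uy=np.array([-.2122,.9772])
y=(q[:,:2]-O)@uy; f=np.polyfit(y,q[:,2],1);print('tilt',np.degrees(np.arctan(f[0])),'z at y=0',f[1], 'y range',y.min(),y.max(),'resid',np.abs(np.polyval(f,y)-q[:,2]).max())
E
```

```text
clock: 20.45
ee_pos: [0.5432, 0.0708, 0.094]
orientation: [-179.9, 19.9, 101.7]
ft_force: [-0.7, -0.4, -0.9]
gripper_width: 0.019
20.45 [0.54323088 0.07077377 0.09400534] [-179.92953854   19.85491738  101.73183657] [-0.70423824 -0.39958642 -0.8724591 ] [ 0.1354666   0.04693918 -0.00261416] 0.018953161031259935 [ 14.76663223  -3.75495976 108.57485829 -20.35138086  77.1731063
   7.95919319]
tilt -7.528646645401185 z at y=0 0.081308762706876 y range -0.07981279674307999 0.007230625214410302 resid 0.015454719725588331
```

```bash
python3 - <<'E'
from h import *
p,d,c=load('pics/10_wrist.npz');P=cloud(p,d,c)
q=np.array([np.nanmedian(P[v,314:322],0) for v in range(5,285,7)])
O=np.array([515.5,170.9])/1000;uy=np.array([-.2122,.9772])
y=(q[:,:2]-O)@uy;print(np.c_[y,q[:,2]][:10].round(4)); k=y<-.012;f=np.polyfit(y[k],q[k,2],1);print('tilt',np.degrees(np.arctan(f[0])),'z at y=0',f[1])
E
```

```text
[[ 0.0072  0.0958]
 [ 0.0058  0.096 ]
 [ 0.0044  0.0958]
 [ 0.0029  0.096 ]
 [ 0.0014  0.0958]
 [-0.0027  0.0722]
 [-0.0046  0.0723]
 [-0.0066  0.0728]
 [-0.0084  0.0737]
 [-0.0104  0.0742]]
tilt -18.690044839653353 z at y=0 0.07080729864929383
```

```bash
python3 -m inch '[[[0.004,-0.0195,0.007],[0,0,0],0.01],[[0.009,-0.044,0.015],[0,0,0],0.01],[[0.0145,-0.071,0.024],[0,0,0],0.01],[[0.0198,-0.0967,0.034],[0,0,0],0.01],[[0.0198,-0.0967,0.034],[0,0,0],0.01],[[0.0198,-0.0967,0.034],[0,0,0],0.01],[[0.0198,-0.0967,0.034],[0,0,0],0.01]]'
python3 - <<'E'
from h import *
from rig import monitor
s=monitor.state();print(s['clock'],s['ee_pos'],s['orientation'],s['ft_force'],s['moment'],s['gripper_width'],s['joint_pos'])
p,d,c=shot('wrist','11_wrist');shot('side','11_side')
E
```

```text
clock: 21.2
ee_pos: [0.5627, -0.0257, 0.1276]
orientation: [-179.9, 19.9, 101.7]
ft_force: [0.5, 0.7, -0.2]
gripper_width: 0.0187
21.2 [ 0.56274814 -0.02569882  0.12759616] [-179.90762889   19.94558488  101.70918467] [ 0.46626228  0.72797865 -0.17443072] [1.70849157e-01 7.60821396e-02 1.51888971e-04] 0.01866852783704489 [  4.51261415  -5.55013741 106.98356785 -20.34612164  76.89965478
  -2.81312207]
```

View pics/11_wrist.png

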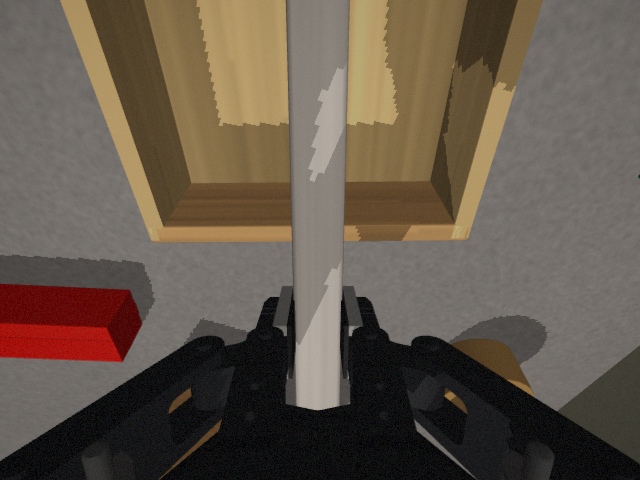

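View pics/11_side.png

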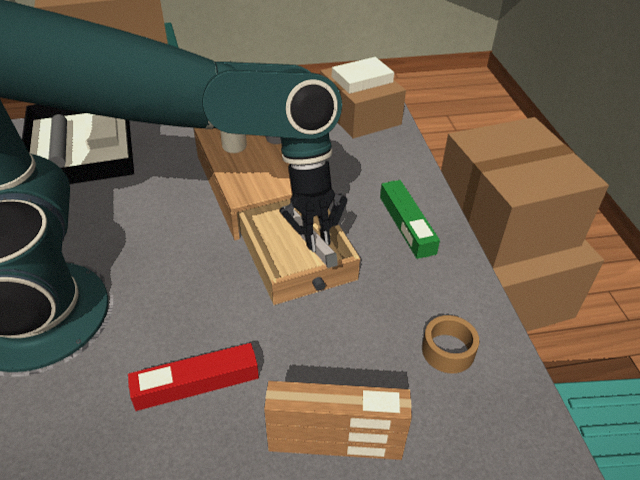

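```bash
python3 -m inch '[[[0.002,-0.0098,0.005],[0,0,0],0.01],[[0.004,-0.0196,0.015],[0,0,0],0.01],[[0.004,-0.0196,0.04],[0,0,0],0.01],[[0.004,-0.0196,0.07],[0,0,0],0.01],[[0.004,-0.0196,0.10],[0,0,0],0.01],[[0.004,-0.0196,0.13],[0,0,0],0.01],[[0.004,-0.0196,0.16],[0,0,0],0.01],[[0.004,-0.0196,0.18],[0.043,0.009,0],0.01],[[0.004,-0.0196,0.20],[0.086,0.0175,0],0.01],[[0.004,-0.0196,0.22],[0.128,0.026,0],0.01],[[0.004,-0.0196,0.23],[0.171,0.035,0],0.01],[[0.004,-0.0196,0.24],[0.214,0.044,0],0.01],[[0.004,-0.0196,0.245],[0.257,0.053,0],0.01],[[0.004,-0.0196,0.25],[0.30,0.0615,0],0.01],[[0.004,-0.0196,0.25],[0.342,0.07,0],0.01],[[0.004,-0.0196,0.25],[0.342,0.07,0],0.01],[[0.004,-0.0196,0.25],[0.342,0.07,0],0.01],[[0.004,-0.0196,0.25],[0.342,0.07,0],0.01],[[0.004,-0.0196,0.25],[0.342,0.07,0],0.01],[[0.004,-0.0196,0.25],[0.342,0.07,0],0.01]]'
python3 - <<'E'
from h import *
from rig import monitor
s=monitor.state();print(s['clock'],s['ee_pos'],s['orientation'],s['ft_force'],s['moment'],s['gripper_width'],s['dq'].round(2))
for n in('wrist','side','scene'):
    p,d,c=shot(n,'12_'+n);P=cloud(p,d,c)
    if n=='wrist':
        q=np.array([np.nanmedian(P[v,314:322],0) for v in range(0,290,10)]);print(q[::4].round(4))
    for r in rects(P,.127,.143,(.4,.67,-.47,-.28),100):print(n,r)
    if n=='scene':
        g=(P[...,2]>.2)&(P[...,0]>.5)&(P[...,1]>-.15)&(P[...,1]<.2)&(P[...,2]<.42);print(P[g][:,2].min())
    if n=='side':
        for lo,hi in((.175,.195),(.148,.166)):
            for r in rects(P,lo,hi,(.35,.62,.3,.5),30):print('jar/tin',r)
p,d,c=load('pics/0_side.npz');P=cloud(p,d,c)
for lo,hi in((.175,.195),(.148,.166)):
    for r in rects(P,lo,hi,(.35,.62,.3,.5),30):print('before jar/tin',r)
E
```

```text
clock: 23.3
ee_pos: [0.567, -0.0454, 0.3784]
orientation: [180.0, 0.0, 101.7]
ft_force: [0.2, -0.2, -1.3]
gripper_width: 0.0186
23.3 [ 0.56703455 -0.04535385  0.37836178] [1.79995678e+02 2.14380763e-02 1.01718958e+02] [ 0.23414448 -0.21817029 -1.25283582] [-0.04454958 -0.06542695 -0.01610212] 0.01859356978915398 [-0.09  0.01 -0.11  0.07  0.07  0.09]
[[ 0.5452  0.0661  0.3927]
 [ 0.5474  0.0555  0.3919]
 [ 0.5498  0.0442  0.3917]
 [ 0.5523  0.0321  0.3918]
 [ 0.555   0.0191  0.3911]
 [ 0.5579  0.0051  0.3905]
 [ 0.5609 -0.0096  0.3912]
 [ 0.5644 -0.0262  0.3899]]
wrist (np.int32(195), array([180., 399.]), array([ 439.7, -345.4]), array([49.3, 11.1]), 52.9, np.float64(0.136))
side (np.int32(4583), array([338., 400.]), array([ 531.1, -366.1]), array([ 53.6, 220.3]), 76.33, np.float64(0.1347))
jar/tin (np.int32(287), array([231., 115.]), array([424.6, 374.7]), array([50. , 56.6]), 18.06, np.float64(0.184))
jar/tin (np.int32(220), array([275., 118.]), array([530. , 393.9]), array([52.6, 48.4]), 73.33, np.float64(0.1542))
jar/tin (np.int32(197), array([232., 129.]), array([421.6, 363.6]), array([38.6, 58.9]), 75.39, np.float64(0.1566))
scene (np.int32(1172), array([155., 224.]), array([ 531.5, -364.2]), array([ 56.2, 227.4]), 76.8, np.float64(0.137))
0.3642548942427947
before jar/tin (np.int32(294), array([231., 116.]), array([426., 377.]), array([58.1, 50.9]), 80.04, np.float64(0.184))
before jar/tin (np.int32(221), array([275., 118.]), array([529.6, 393.4]), array([51.9, 49.4]), 38.67, np.float64(0.1543))
before jar/tin (np.int32(205), array([232., 129.]), array([423.5, 360.8]), array([38.1, 57.2]), 82.39, np.float64(0.1573))
```

View pics/12_side.png

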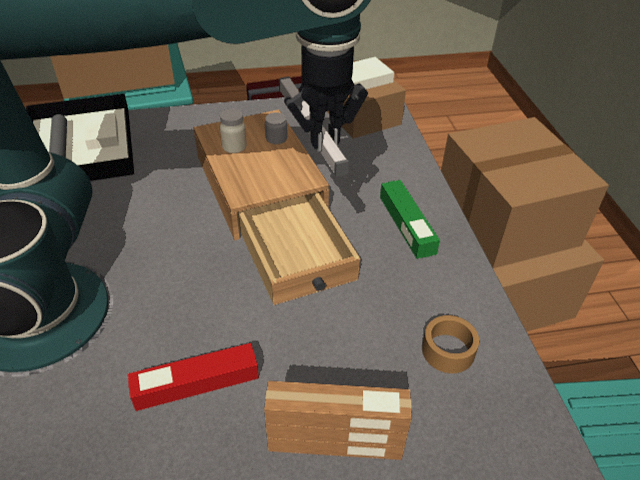

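View pics/12_scene.png

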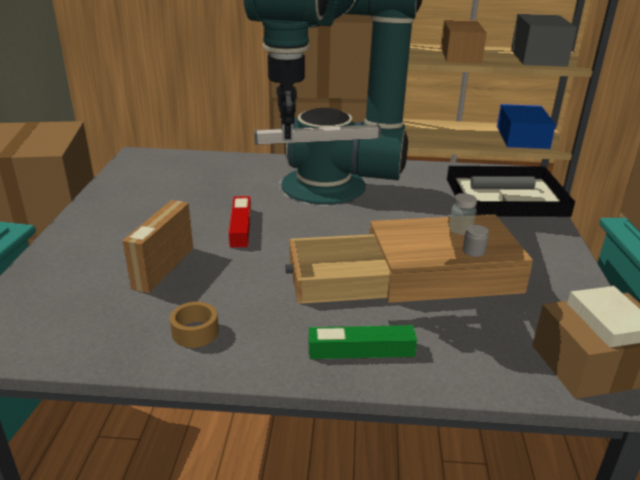

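The rail is level in the gripper at scene (256–378,133), with its underside at about z 0.364, and the drawer is empty. The stack is intact at scene (158,245), and the jar, tin and tape are where they were. Handing in.

```bash
python3 -c "
from rig import env,monitor
print(env.hand_in()); s=monitor.state();print(s['clock'],s['gripper_width'],s['ee_pos'])"
```

```text
the job is handed in; nothing more can be done
None
the job is handed in; nothing more can be done
```

I stacked carton A and then carton B on the column and let go of each. I then gripped the rail 70 mm behind its front end, tilted that end up 20° and drew it out over the drawer front. I lifted it clear, levelled it and handed the job in at about 23.5 s with it still in the gripper.

**Last checks:**
- **Stack:** from the wrist camera, all three cartons' centres agree within about 1 mm and 0.1°. The side camera showed the same after the rail was out.
- **Rail:** it is level within about 1°. Its underside is at about z 0.364 m, some 27 cm above the unit's top. The fingers read 18.6 mm on the 20 mm rail, the joints were practically still, and it touched nothing else in view.
- **Bystanders:** the tin read within 1 mm of its starting place. The jar moved 2–3 mm between readings, which I took as depth noise since nothing went near it. The tape and the red and green look-alikes looked unmoved in the pictures; I did not measure them.
- **Disagreements:** the scene camera reads about 1.5–2 mm off the wrist camera, a steady offset. With the rail tilted 20° in the drawer, one line fit to its top gave 18.7°. I put that down to few visible points, because the final level reading fits a rail that did not slip.

The hand-in reported no verdict.

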